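Open a logger's battery cover with the release pin

TASK

Take the green-handled pin tool from its stand and open the battery compartment of the water logger with the orange cover: with the pin hold down the black release button recessed in that cover and, keeping it down, push the cover away from the logger's screen until it is fully open. Then put the pin tool back upright in its stand; leave the logger with the white cover shut.

Things in the scene. Friction and masses are not known exactly. Their poses are not given: they have to be found in the camera images.
- pin_tool_grip (a point): Centre of the green handle of the loose pin tool (70 g), which stands upright in the stand, pin down. Handle 20 mm square, 56 mm tall, flat faces square to this point's x and y; z up along the tool. Under it a black guard disc, 40 mm across, top 28 and underside 33 mm below this point; below that a steel pin, 6 mm thick, 35 mm long.
- pin_tool_tip (a point): Lower end of the tool's pin, 68 mm straight below the handle's centre; same axes.
- stand_bore (a point): Middle of the mouth of the square bore in the top of the stand: a black block 64 mm square, 46 mm high, on an 84 mm steel foot, fixed to the table. Bore 20 mm square, right through; x and y square to the block. In place, the pin hangs in the bore and the guard disc rests flat on the block, the handle's centre 33 mm above this point.
- orange_logger: Grey box fixed to the table, 150 mm long (x), 70 mm wide, 40 mm high; origin at the centre of its underside. Its -x end carries a green screen in a black frame on top; the orange cover, 85 x 56 mm, fills the rest of the top and opens to +x, away from the screen, as the ribbed arrows on it point.
- orange_recess (a point): Middle of the mouth, level with the cover's top (40 mm above the table), of the square recess in the orange cover, 12.5 mm from the logger's middle towards +x; moves with the cover. The recess is 18 mm square; the black release button in it lies 6 mm below the mouth. x points the way the cover opens, z up.
- orange_cover (a joint): Travel of the orange cover in m: 0 shut, 0.040 fully open (end stop). A catch blocks it after 1 mm unless the button is held down, which is needed for the first 25 mm of travel; freed, it slides with 1.2 to 5 N and stays where it is left. The pin can push it along by the side of the recess.
- orange_button (a joint): How far the release button in the orange cover is pushed down, in m: 0 up, 0.008 bottom; frees the cover beyond 0.004. Spring: 2 N at the top, 6 N at the bottom.
- white_cover (a joint): Travel of the cover of the other logger, alike but with a white cover, in m: 0 shut. It is to stay shut.

How it is judged:
By the outcome, as a careful person would: the job done as asked, in the order asked, and still so for the second after the job is handed in, with the robot touching nothing.
It also fails if it takes over 48 s, if anything falls off the work surface, if the arm or the gripper's body presses on something with over 40 N, if the wrist force passes 120 N, or if a joint passes its speed limit or range.

ROBOT

A 6-joint arm with a two-finger parallel gripper is mounted at the origin on a cart in front of the work surface, level with it; the furniture and walls round the work are solid. World frame = base frame: x ahead of the robot, y to its left, z up, the work surface at z = 0. Lengths are in m, angles in rad, forces in N, time in s.
With the tool pointing down it reaches from about 0.325 to 0.75 m from the base axis. Payload 7.6 kg.
Tool frame: the origin (TCP) lies midway between the tips of the shut fingers; the grasp point (between the pads) lies 19 mm behind it; z points along the fingers, y is the direction in which the jaws open and shut (so a half turn about z gives the same grasp; the last joint's range is limited). The gripper opens to 85 mm and grips with 20 to 120 N. Pads are 22 mm wide; open, the fingers measure 114 mm over their backs; the gripper's body (76 mm by 85 mm) begins 54 mm behind the grasp point. The pads swing forward as they close: fully open they stand 13 mm farther back than shut.
Start: joints at [-1.207, 0.052, 1.401, -0, 1.689, -0.07], TCP at [0.221, -0.476, 0.231] pointing down, gripper open.
Joint ranges: [-2.9, 2.9], [-0.91, 2.17], [0.12, 2.37], [-1.06, 4.2], [0.26, 2.73], [-2.93, 2.93]. Speed limits (rad/s): [2.57, 2.57, 3.01, 3.14, 3.14, 3.14].

INTERFACE

Orientations are given as a rotation vector (axis times angle).
In Python, from workcell import robot, imaging, job gives the robot as it stands. The module is installed in compiled form; this text tells all that it offers.
- The arm moves only by the shell command python3 -m inch 'ROWS' [FORCE]. ROWS is JSON, a list of rows, each a list of 7 numbers: the shift along the world's x, y, z in m, then the turn, a rotation vector about the world's x, y, z in degrees, then the opening, from 0 (shut) to 1 (fully open). A call has 1 to 12 rows; each row is the pose to reach, as a shift and turn from the pose commanded when the call began; what a row does not reach only later rows make up. A row lasts 1/8 s, in which the tool goes at most 62.5 mm and 10.7 degrees, less where a joint would pass 70% of its speed; a pose out of reach is approached as far as the arm can. A call with a gripper value outside its range is refused whole. The fingers move at their own pace and stop on an object; FORCE is the grip in N (left out, the last holds). Time passes only in rows, so rows that repeat a pose let the fingers close. It gives the time, the measured TCP pose, the force and the opening at its end, in the units of the state.
- robot.get_obs(): the state, without advancing time (a new reading comes with each control period).
- imaging.snapshot(name): name is "side" or "top" or "wrist"; returns (picture, depth): 480x640x3 uint8, red, green, blue; 480x640 float32, m along the optical axis (not along the pixel's ray), 0 where there is no reading.
- imaging.get_calibration(name): a dict with "fx", "fy", "cx", "cy" (pixels), "k1" (the pictures are not rectified: a ray, as slopes to the right and down, at radius r is drawn at 1 + k1 r^2 times it, then the intrinsics apply), "R" (3x3) and "t" (3): a world point X has camera coordinates R X + t. Camera axes: x right, y down, z forward; pixel columns grow to the right and rows downward; lengths in m; the calibration is good to about 2 mm. A picture is of the moment at which its call begins: read the wrist's pose just before it. get_calibration takes no time and is no camera call; for the wrist camera it gives the pose at the moment of the call.
- job.finish_job(): hands the job in, once; it reports no verdict.
The state is a dict: "t": time; "qpos": joint angles; "joint_velocities": joint speeds; "effort": joint torques, N m; "ee_pos": TCP position; "ee_rot": TCP orientation; "force": force on the tool from outside, world axes, zero at the start; "ft_torque": the same for the moment, N m; "finger_gap": opening from 0.0 (shut) to 1.0 (fully open).
Only numpy, scipy, OpenCV 4.12 (cv2) and the standard library are available. Lean on these libraries where they do the work, as an engineer would, in place of code of your own. Each camera call takes 0.05 s, during which the arm holds its last target.

## Working session

There is one attempt and no reset: what is moved stays moved. The work goes in short steps, Python scripts to look and compute and a shell command to move; the robot and the scene stay as the last step left them, time stands still between calls to the robot, and variables do not carry over. Pictures are saved under pics/ and viewed, and the job is handed in when it is done.

```bash
mkdir -p pics
python3 - <<'E'
from workcell import robot, imaging, job
import cv2,numpy as np
print(robot.get_obs())
for n in ("side","top","wrist"):
    c=imaging.get_calibration(n); print(n,c)
    p,d=imaging.snapshot(n); cv2.imwrite(f"pics/{n}0.png",p[:,:,::-1]); np.savez(f"{n}0.npz",p=p,d=d,**c)
E
```

```text
{'t': 0.0, 'qpos': array([-1.20731743e+00,  5.28342464e-02,  1.40173204e+00,  4.70969938e-06,
        1.68857631e+00, -7.02739265e-02]), 'joint_velocities': array([ 0.00074749,  0.00042875,  0.00019023,  0.00176054, -0.00045996,
        0.0015225 ]), 'effort': array([-2.01779258e-03, -3.81677163e+01, -3.60186911e+01, -6.63420883e-05,
        6.28831549e-03, -1.26550188e-05]), 'ee_pos': array([ 0.22057544, -0.47608905,  0.23047004]), 'ee_rot': array([-3.06650052e+00, -6.75679475e-01,  3.48209545e-04]), 'force': array([ 0.83002276, -0.25888134, -0.80599388]), 'ft_torque': array([-0.03446113,  0.04204328,  0.01670627]), 'finger_gap': 1.0028624271138702}
side {'fx': 542.729483801057, 'fy': 542.729483801057, 'cx': 315.3610590373879, 'cy': 240.72094973956897, 'k1': -0.05632852354805031, 'R': array([[-0.87152883, -0.49002826, -0.01760133],
       [-0.15804766,  0.31471009, -0.93593723],
       [ 0.46417501, -0.81291443, -0.35172673]]), 't': array([0.42215808, 0.14350791, 0.74814295])}
top {'fx': 563.1592930032375, 'fy': 563.1592930032375, 'cx': 308.7389998152873, 'cy': 237.47193038722278, 'k1': -0.0262920293492394, 'R': array([[ 1.66292743e-04, -9.99630233e-01,  2.71913347e-02],
       [-9.81434995e-01, -5.37830748e-03, -1.91719652e-01],
       [ 1.91795004e-01, -2.66546459e-02, -9.81072987e-01]]), 't': array([-0.02907063,  0.51178799,  1.19271015])}
wrist {'fx': 424.43825425240817, 'fy': 424.43825425240817, 'cx': 314.41073646314544, 'cy': 242.07975744595694, 'k1': 0.0014199819622565445, 'R': array([[ 0.41971511, -0.90765497, -0.00129642],
       [-0.85872976, -0.39755306,  0.32331835],
       [-0.29397691, -0.13458832, -0.94628936]]), 't': array([-0.52472397, -0.04055966,  0.38104007])}
```

View pics/top0.png

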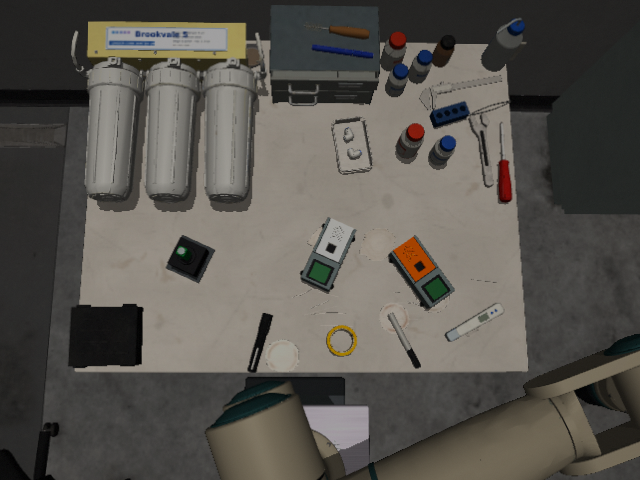

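View pics/side0.png

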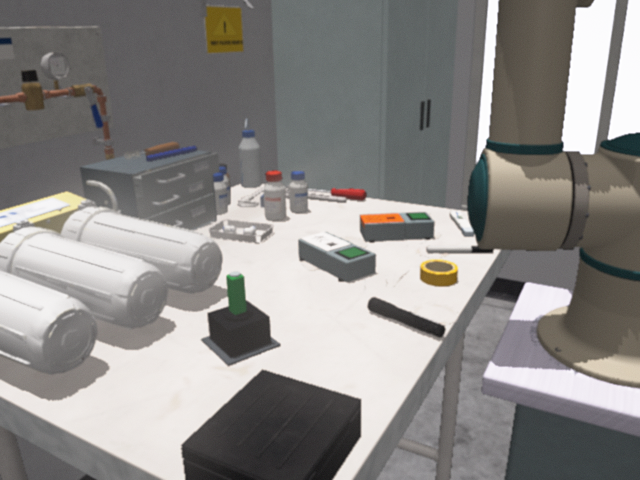

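The top view shows the green tool and stand at about (185,257). The white logger is at (328,252), and the orange logger at (422,272) with its screen end at (436,289) and the recess near (420,266). Next I'll measure positions.

```bash
cat > h.py <<'E'
import numpy as np,cv2
def load(f):
    z=np.load(f); return {k:z[k] for k in z.files}
def rays(c,uv):
    uv=np.atleast_2d(np.float64(uv)); K=np.array([[c['fx'],0,c['cx']],[0,c['fy'],c['cy']],[0,0,1]],float)
    n=cv2.undistortPoints(uv[:,None],K,np.array([float(c['k1']),0,0,0]))[:,0]
    d=np.c_[n,np.ones(len(n))]@c['R']; return -c['R'].T@c['t'],d
def onz(c,uv,z):
    o,d=rays(c,uv); return o+d*((z-o[2])/d[:,2])[:,None]
def proj(c,X):
    X=np.atleast_2d(X)@c['R'].T+c['t']; n=X[:,:2]/X[:,2:]; r=(n**2).sum(1,keepdims=True)
    n=n*(1+c['k1']*r); return n*[c['fx'],c['fy']]+[c['cx'],c['cy']]
def tri(c1,u1,c2,u2):
    o1,d1=rays(c1,u1);o2,d2=rays(c2,u2);d1=d1[0];d2=d2[0]
    s=np.linalg.lstsq(np.c_[d1,-d2],o2-o1,rcond=None)[0]
    a=o1+s[0]*d1;b=o2+s[1]*d2; return (a+b)/2,np.linalg.norm(a-b)
def blob(m,roi=None):
    m=m.astype(np.uint8)
    if roi: 
        k=np.zeros_like(m);x0,y0,x1,y1=roi;k[y0:y1,x0:x1]=1;m=m*k
    n,l,s,ce=cv2.connectedComponentsWithStats(m); i=1+np.argmax(s[1:,4]); return l==i,ce[i],s[i]
E
python3 - <<'E'
from h import *
T=load('top0.npz');S=load('side0.npz')
for n,c in(('top',T),('side',S)):
    hsv=cv2.cvtColor(c['p'],cv2.COLOR_RGB2HSV);H,Sa,V=cv2.split(hsv)
    org=(H>5)&(H<18)&(Sa>180)&(V>120)
    m,ce,s=blob(org,(340,180,470,320)); print(n,'orange',ce,s)
    if n=='top':
        r=cv2.minAreaRect(np.argwhere(m)[:,::-1].astype(np.float32)); b=cv2.boxPoints(r); w=onz(c,b,.04); print(r,w.round(4), np.linalg.norm(np.diff(w,axis=0),axis=1))
        print('centre',onz(c,r[0],.04))
        print('rec guess',onz(c,[[419.5,266]],.04))
    gr=(H>45)&(H<85)&(Sa>90)&(V>50)
    m,ce,s=blob(gr,(160,230,260,320)); print('tool',ce,s)
    g,ce,s=blob(gr,(380,200,470,320)); print('screen',ce,s, onz(c,ce,.04))
im=T['p'][:,:,::-1]
a=cv2.resize(im[225:290,155:225],None,fx=5.5,fy=5.5,interpolation=2);b=cv2.resize(im[225:315,380:460],None,fx=5,fy=5,interpolation=2)
h=max(a.shape[0],b.shape[0]);o=np.zeros((h,a.shape[1]+b.shape[1],3),np.uint8);o[:a.shape[0],:a.shape[1]]=a;o[:b.shape[0],a.shape[1]:]=b
cv2.imwrite('pics/z1.png',o);print(o.shape)
E
```

```text
top orange [413.49219688 258.10204082] [393 237  42  44 833]
((413.9391784667969, 258.6148681640625), (38.36172103881836, 24.06325912475586), 54.462318420410156) [[ 0.4864 -0.2155  0.04  ]
 [ 0.5184 -0.2605  0.04  ]
 [ 0.4481 -0.3079  0.04  ]
 [ 0.4168 -0.263   0.04  ]] [0.05521397 0.0847893  0.0546981 ]
centre [[ 0.46722465 -0.2617404   0.04      ]]
rec guess [[ 0.45070944 -0.27357339  0.04      ]]
tool [181.55882353 250.73529412] [176 246  11  11  34]
screen [435.79166667 288.49621212] [425 278  22  22 264] [[ 0.40082409 -0.30789199  0.04      ]]
side orange [380.88671875 218.01171875] [361 214  42   9 256]
tool [233.42962963 293.1962963 ] [227 275  16  39 270]
screen [417.98765432 215.97530864] [409 214  19   5  81] [[ 0.40114805 -0.30522387  0.04      ]]
(450, 785, 3)
```

View pics/z1.png

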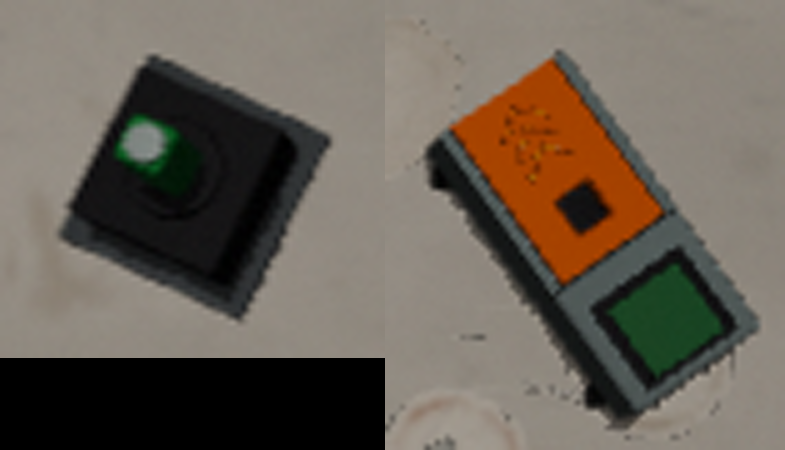

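Run:
```python
from h import *
from workcell import imaging,robot
T=load('top0.npz');S=load('side0.npz')
z2=lambda x,y:(155+x/5.5,225+y/5.5)
# handle top: white spot top (148,143); side: top of handle
p,e=tri(T,z2(148,143),S,(235,273)); print('tooltop',p,e)
foot=onz(T,[z2(152,57),z2(330,138),z2(240,320),z2(62,236)],0.004);print(foot.round(4),np.linalg.norm(np.roll(foot,-1,0)-foot,axis=1),foot.mean(0))
d=foot[1]-foot[0];print(np.degrees(np.arctan2(d[1],d[0])));d=foot[3]-foot[0];print(np.degrees(np.arctan2(d[1],d[0])))
print('top at .111',onz(T,z2(148,143),.113))
print('recess',onz(T,(420,266.4),.04))
w=load('wrist0.npz');o=robot.get_obs()
from scipy.spatial.transform import Rotation as R
Rt=R.from_rotvec(o['ee_rot']).as_matrix();print(Rt.round(3));cp=-w['R'].T@w['t'];print(Rt.T@(cp-o['ee_pos']),(w['R']@Rt).round(3))
a=cv2.resize(S['p'][260:365,190:290,::-1],None,fx=5.5,fy=5.5,interpolation=2);cv2.imwrite('pics/z2.png',a)
```

```text
tooltop [0.47158737 0.23892295 0.10700952] 0.002433765651914836
[[0.5242 0.2588 0.004 ]
 [0.4905 0.1841 0.004 ]
 [0.415  0.2183 0.004 ]
 [0.4492 0.2923 0.004 ]] [0.08194267 0.08293368 0.08155684 0.08216433] [0.46969524 0.23837261 0.004     ]
-114.27497742332369
155.87333335579726
top at .111 [[0.46952838 0.23702609 0.113     ]]
recess [[ 0.44981848 -0.27465714  0.04      ]]
[[ 0.907  0.42  -0.   ]
 [ 0.42  -0.907  0.001]
 [ 0.    -0.001 -1.   ]]
[ 0.08443613  0.00032446 -0.14231509] [[-0.001  1.     0.   ]
 [-0.946 -0.001 -0.323]
 [-0.323 -0.     0.946]]
```

View pics/z2.png

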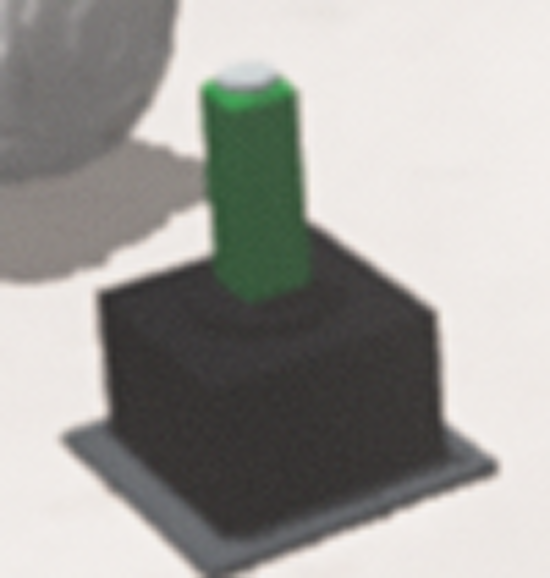

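View pics/wrist0.png

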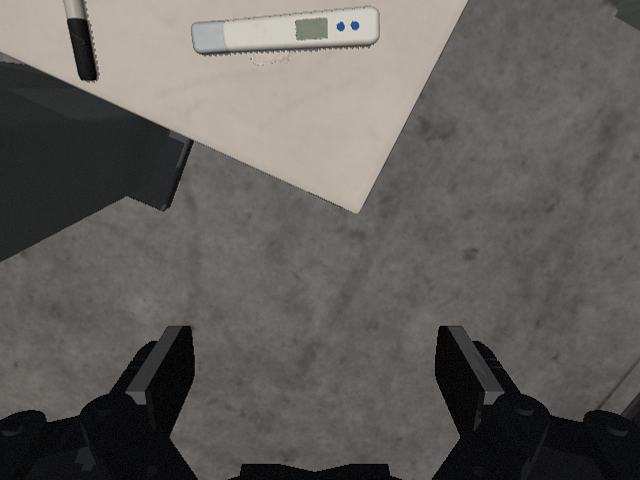

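Handle triangulates to about (0.471, 0.238) with its top at 0.107. That matches a bore mouth at 0.046 and a centre at 0.079. Its faces run at −24°/66°, so I'll turn +41° and hover.

```bash
python3 -m inch '[[0.04,0.06,0.01,0,0,6,1],[0.06,0.12,0.01,0,0,12,1],[0.08,0.18,0.01,0,0,18,1],[0.1,0.24,0.01,0,0,24,1],[0.12,0.3,0.01,0,0,30,1],[0.14,0.36,0.01,0,0,36,1],[0.16,0.42,0.01,0,0,41,1],[0.18,0.48,0.01,0,0,41,1],[0.2,0.54,0.01,0,0,41,1],[0.22,0.6,0.01,0,0,41,1],[0.235,0.66,0.01,0,0,41,1],[0.249,0.714,0.01,0,0,41,1]]' 90
python3 -m inch '[[0,0,0,0,0,0,1],[0,0,0,0,0,0,1]]'
python3 - <<'E'
from h import *
from workcell import robot,imaging
o=robot.get_obs();c=imaging.get_calibration('wrist');p,d=imaging.snapshot('wrist');cv2.imwrite('pics/w1.png',p[:,:,::-1]);np.savez('w1.npz',p=p,d=d,**c)
print(o['t'],o['ee_pos'],o['ee_rot'],o['joint_velocities'].round(3),o['force'])
E
```

```text
t: 1.65
ee_pos: [0.4675, 0.2309, 0.2411]
ee_rot: [2.636, 1.708, -0.0]
force: [1.0, -0.9, 0.0]
finger_gap: 1.0
t: 1.9
ee_pos: [0.4672, 0.2284, 0.2409]
ee_rot: [2.636, 1.708, -0.002]
force: [-0.2, 0.7, -0.2]
finger_gap: 1.0
1.9 [0.467163   0.2284164  0.24090516] [ 2.63643893e+00  1.70807165e+00 -1.70019800e-03] [-0.029 -0.028  0.011 -0.    -0.    -0.001] [-0.16344238  0.74238129 -0.21561149]
```

View pics/w1.png

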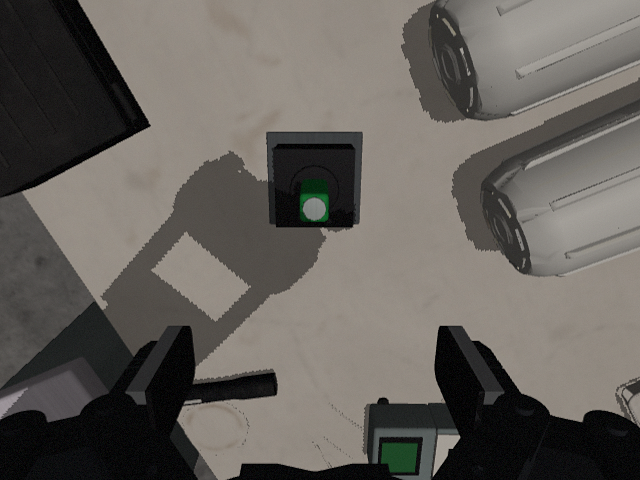

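The wrist view shows the handle top's white spot at (315,209), with handle and block edges aligned with the image axes, so the yaw is right. Now the offset.

Run:
```python
from h import *
c=load('w1.npz');hsv=cv2.cvtColor(c['p'],cv2.COLOR_RGB2HSV);H,Sa,V=cv2.split(hsv)
d=c['d'];m,ce,s=blob((V>120)&(Sa<60),(300,195,330,222));print(ce,s,d[int(ce[1]),int(ce[0])])
print(onz(c,ce,.107),onz(c,ce,.112))
X=np.linalg.norm(0)
o,r=rays(c,ce);print('depthpt',o+r[0]*d[int(ce[1]),int(ce[0])])
g,ce,s=blob((H>45)&(H<85)&(Sa>90)&(V>50),(290,170,340,230));print(s)
# blockfoot corners
f=onz(c,[(267,132),(362,132),(362,224),(267,224)],.003);print(f.round(4),f.mean(0))
q=onz(c,[(275,144),(354,144)],.046);print(q.round(4),np.linalg.norm(q[1]-q[0]),d[150,285])
o,r=rays(c,(280,150));print(o+r[0]*d[150,280])
v=f[1]-f[0];print(np.degrees(np.arctan2(v[1],v[0])))
from workcell import robot
from scipy.spatial.transform import Rotation as R
x=R.from_rotvec(robot.get_obs()['ee_rot']).as_matrix();print(np.degrees(np.arctan2(x[1],x[0])))
```

```text
[314.        208.4198895] [303 198  23  22 362] 0.28128964
[[0.47312532 0.24019685 0.107     ]] [[0.47365628 0.24136548 0.112     ]]
depthpt [0.47344025 0.24089    0.10996567]
[300 193  29  29 350]
[[0.4528 0.295  0.003 ]
 [0.5282 0.2612 0.003 ]
 [0.4968 0.1839 0.003 ]
 [0.4159 0.2202 0.003 ]] [0.47343537 0.24007693 0.003     ]
[[0.4601 0.2854 0.046 ]
 [0.5162 0.2603 0.046 ]] 0.06148781064458228 0.33234885
[0.4615005  0.2796119  0.04477429]
-24.162689874701993
[ 65.81019788 -24.18979819 -86.73511366]
```

```bash
python3 -m inch '[[0.0055,0.011,-0.04,0,0,0,1],[0.0055,0.011,-0.08,0,0,0,1],[0.0055,0.011,-0.12,0,0,0,1],[0.0055,0.011,-0.15,0,0,0,1],[0.0055,0.011,-0.178,0,0,0,1],[0.0055,0.011,-0.178,0,0,0,1]]' 90
python3 -m inch '[[0,0,0,0,0,0,0],[0,0,0,0,0,0,0],[0,0,0,0,0,0,0],[0,0,0,0,0,0,0],[0,0,0,0,0,0,0]]' 90
```

```text
t: 2.7
ee_pos: [0.4718, 0.2379, 0.0618]
ee_rot: [-2.638, -1.705, 0.006]
force: [0.2, -0.4, 0.3]
finger_gap: 1.003
t: 3.32
ee_pos: [0.4733, 0.2399, 0.0641]
ee_rot: [2.637, 1.708, 0.002]
force: [-0.6, -0.9, 5.0]
finger_gap: 0.223
```

```bash
python3 -m inch '[[0,0,0,0,0,0,0],[0,0,0.02,0,0,0,0],[0,0,0.05,0,0,0,0],[0,0,0.09,0,0,0,0],[0,0,0.12,0,0,0,0],[0,0,0.12,0,0,0,0],[0,0,0.12,0,0,0,0]]' 90
python3 - <<'E'
from h import *
from workcell import robot,imaging
o=robot.get_obs();c=imaging.get_calibration('wrist');p,d=imaging.snapshot('wrist');cv2.imwrite('pics/w2.png',p[:,:,::-1]);np.savez('w2.npz',p=p,d=d,**c)
c=imaging.get_calibration('side');p,d=imaging.snapshot('side');cv2.imwrite('pics/s2.png',cv2.resize(p[180:360,140:340,::-1],None,fx=3,fy=3));np.savez('s2.npz',p=p,d=d,**c)
print(o['t'],o['ee_pos'],o['ee_rot'],o['finger_gap'],o['force'])
E
```

```text
t: 4.2
ee_pos: [0.4723, 0.2395, 0.1815]
ee_rot: [-2.637, -1.707, 0.004]
force: [-0.2, 0.7, -0.4]
finger_gap: 0.225
4.2 [0.4722554  0.23946132 0.1815103 ] [-2.63661692 -1.70747981  0.00404666] 0.22469813245162445 [-0.23774783  0.68499232 -0.41758907]
```

View pics/w2.png

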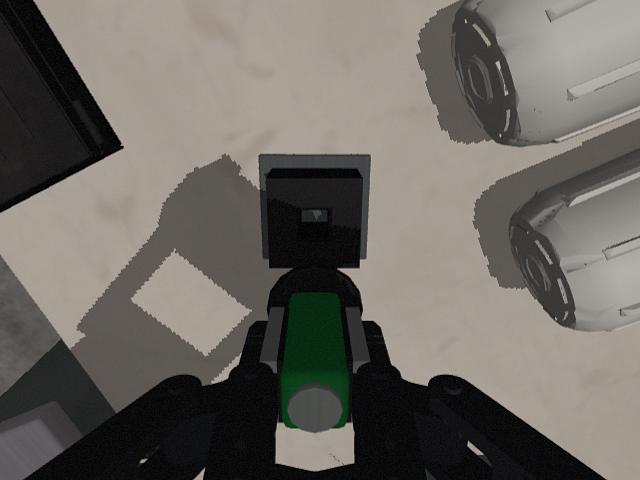

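View pics/s2.png

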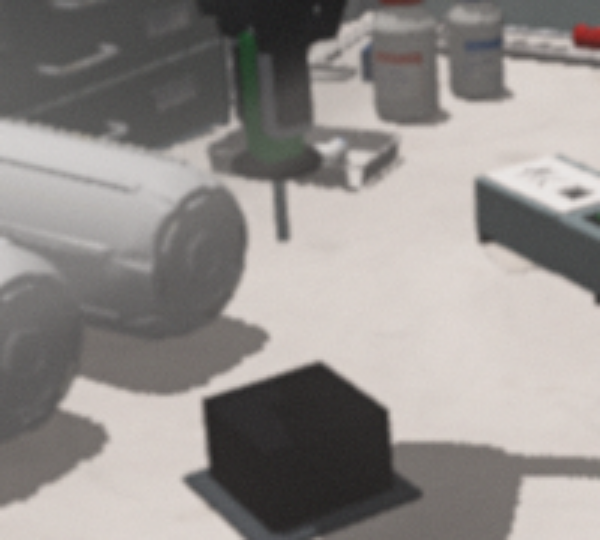

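Tool is held upright (handle top at (315,408) in the wrist view, pin visible in the side view). The empty bore is visible at (316,222). Checking tip consistency.

Run:
```python
from h import *
c=load('w2.npz');s=load('s2.npz')
print('handletop',onz(c,(315.5,408),.225),onz(c,(315.5,408),.227))
b=onz(c,[(302,208),(331,208)],.046);print('bore top edge',b.round(4),np.linalg.norm(b[1]-b[0]))
f=onz(c,[(259,154),(370,154)],.003);print(f, )
T=np.array([.4723,.2395]);xd=np.array([np.cos(np.radians(65.8)),np.sin(np.radians(65.8))])
o,r=rays(s,(234.3,259.6));r=r[0];
# closest pt on ray to vertical axis at T
A=np.c_[r[:2]];k=np.linalg.lstsq(A,T-o[:2],rcond=None)[0][0];print('side tip',o+k*r)
print(proj(s,[[.4723,.2395,.1285],[.4733,.2405,.1285]]))
bc=b.mean(0)[:2]-xd*.01;print('bore centre',bc)
```

```text
handletop [[0.4735694  0.23926658 0.225     ]] [[0.47426209 0.24081698 0.227     ]]
bore top edge [[0.4706 0.2544 0.046 ]
 [0.4884 0.2464 0.046 ]] 0.01953313968231694
[[0.45286932 0.29569303 0.003     ]
 [0.52841537 0.2617884  0.003     ]]
side tip [0.47215876 0.23938583 0.12699857]
[[234.08499092 258.57758423]
 [233.03389638 258.70231445]]
bore centre [0.4753743 0.2412922]
```

```bash
python3 -m inch '[[-0.002,-0.03,0,0,0,0,0],[-0.003,-0.08,0,0,0,0,0],[-0.005,-0.13,0,0,0,0,0],[-0.007,-0.18,0,0,0,0,0],[-0.01,-0.23,0,0,0,0,0],[-0.012,-0.28,0,0,0,0,0],[-0.015,-0.33,0,0,0,0,0],[-0.017,-0.38,0,0,0,0,0],[-0.019,-0.43,0,0,0,0,0],[-0.02,-0.48,0,0,0,0,0],[-0.021,-0.512,0,0,0,0,0],[-0.021,-0.512,0,0,0,0,0]]' 90
python3 -m inch '[[0,0,0,0,0,0,0],[0,0,0,0,0,0,0]]'
python3 - <<'E'
from h import *
from workcell import robot,imaging
o=robot.get_obs();c=imaging.get_calibration('wrist');p,d=imaging.snapshot('wrist');cv2.imwrite('pics/w3.png',p[:,:,::-1]);np.savez('w3.npz',p=p,d=d,**c)
print(o['t'],o['ee_pos'],o['ee_rot'],o['finger_gap'],o['force'])
E
```

```text
t: 5.8
ee_pos: [0.451, -0.2737, 0.1816]
ee_rot: [-2.637, -1.702, 0.002]
force: [0.5, 0.8, -1.2]
finger_gap: 0.228
t: 6.05
ee_pos: [0.452, -0.2712, 0.1831]
ee_rot: [-2.635, -1.709, 0.0]
force: [-0.0, 0.0, -1.4]
finger_gap: 0.222
6.05 [ 0.45200141 -0.2711951   0.18306501] [-2.63531777e+00 -1.70925797e+00  1.99782083e-05] 0.2218657488826368 [-0.0295218   0.03781294 -1.40340267]
```

View pics/w3.png

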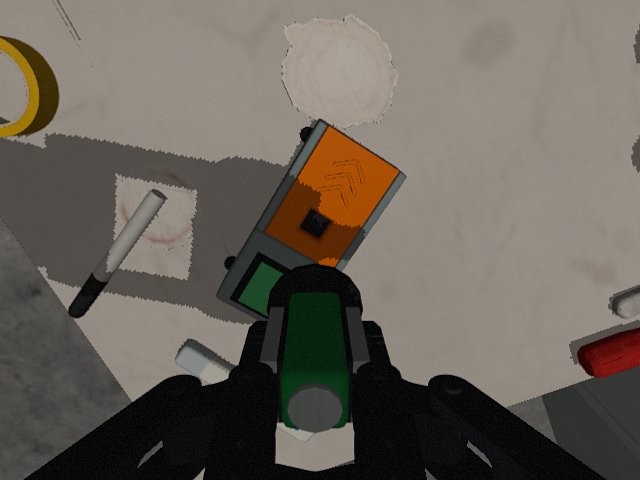

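The wrist view shows the orange cover with its chevrons pointing away from the screen. The recess is at (315,223), nearly where the bore appeared from above the stand.

Run:
```python
from h import *
c=load('w3.npz');hsv=cv2.cvtColor(c['p'],cv2.COLOR_RGB2HSV);H,Sa,V=cv2.split(hsv)
m,ce,s=blob((Sa<150)|(V<45),(296,205,336,242));print(ce,s)
r=cv2.minAreaRect(np.argwhere(m)[:,::-1].astype(np.float32));w=onz(c,cv2.boxPoints(r),.04);print(r,np.linalg.norm(np.diff(w,axis=0),axis=1),'recess',onz(c,r[0],.04),onz(c,ce,.04))
g=(H>3)&(H<18)&(Sa>150)&(V>60);g,ce,s=blob(g|m,(240,100,420,275));
cn=cv2.findContours(g.astype(np.uint8),0,2)[0];cn=max(cn,key=cv2.contourArea)
# far corners of cover
h=cv2.convexHull(cn);q=cv2.approxPolyDP(h,4,True)[:,0];print(q.tolist(),onz(c,q,.04).round(4).tolist())
print('bore equiv', proj(c,[[.452,-.2712,.04]]))
```

```text
[314.61643836 223.51663405] [300 209  31  30 511]
((314.5704040527344, 223.72384643554688), (23.372745513916016, 22.471481323242188), 32.735225677490234) [0.01612166 0.01644961 0.0162932 ] recess [[ 0.45290414 -0.27162534  0.04      ]] [[ 0.45299528 -0.27150054  0.04      ]]
[[328, 126], [399, 171], [334, 266], [320, 264], [265, 232]] [[0.4879, -0.2148, 0.04], [0.5198, -0.2611, 0.04], [0.4527, -0.3065, 0.04], [0.4441, -0.3009, 0.04], [0.4185, -0.2629, 0.04]]
bore equiv [[313.1443767  223.69768929]]
```

```bash
python3 -m inch '[[0,-0.001,-0.03,0,0,0,0],[0,-0.001,-0.06,0,0,0,0],[0,-0.001,-0.085,0,0,0,0],[0,-0.001,-0.085,0,0,0,0],[0,-0.001,-0.085,0,0,0,0]]' 100
python3 - <<'E'
from h import *
from workcell import robot,imaging
o=robot.get_obs()
c=imaging.get_calibration('side');p,d=imaging.snapshot('side');cv2.imwrite('pics/s4.png',cv2.resize(p[150:270,320:480,::-1],None,fx=5,fy=5,interpolation=2));np.savez('s4.npz',p=p,d=d,**c)
print(o['t'],o['ee_pos'],o['ee_rot'],o['finger_gap'],o['force'])
E
```

```text
t: 6.72
ee_pos: [0.4525, -0.2733, 0.0997]
ee_rot: [2.635, 1.707, 0.001]
force: [-1.0, -0.1, -0.1]
finger_gap: 0.222
6.725 [ 0.4525106  -0.27328654  0.09970407] [2.63493355e+00 1.70746881e+00 1.18716312e-03] 0.22150853828056216 [-0.97000085 -0.14737628 -0.10048634]
```

View pics/s4.png

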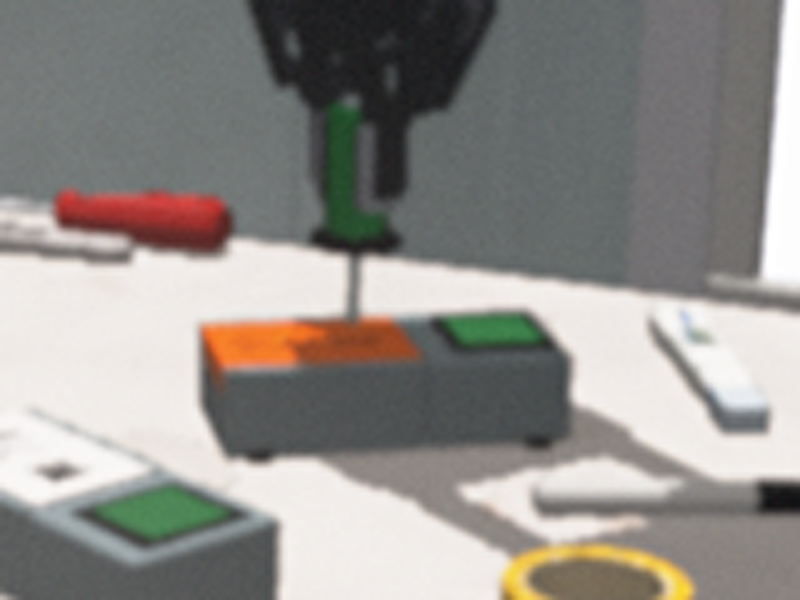

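The pin tip is at about (390,214) in the side image, just above the cover's recess region. Checking by projection, then going down.

```bash
python3 - <<'E'
from h import *
s=load('s4.npz');print(proj(s,[[.452,-.2725,.04],[.4522,-.2725,.046]]))
E
python3 -m inch '[[0,0,-0.004,0,0,0,0],[0,0,-0.008,0,0,0,0],[0,0,-0.011,0,0,0,0],[0,0,-0.011,0,0,0,0]]' 100
```

```text
[[390.27623806 216.93982723]
 [390.2737981  214.26789738]]
t: 7.28
ee_pos: [0.4518, -0.2733, 0.0872]
ee_rot: [-2.637, -1.708, 0.0]
force: [0.6, -0.1, -1.1]
finger_gap: 0.219
```

```bash
python3 -m inch '[[0,0,-0.002,0,0,0,0],[0,0,-0.004,0,0,0,0],[0,0,-0.004,0,0,0,0]]' 100
python3 -m inch '[[0,0,-0.001,0,0,0,0],[0,0,-0.002,0,0,0,0],[0,0,-0.002,0,0,0,0]]' 100
```

```text
t: 7.65
ee_pos: [0.452, -0.2734, 0.0835]
ee_rot: [2.637, 1.707, 0.0]
force: [-1.1, 1.1, 3.3]
finger_gap: 0.221
t: 8.02
ee_pos: [0.452, -0.2734, 0.0815]
ee_rot: [2.637, 1.707, 0.0]
force: [-0.6, 0.7, 4.9]
finger_gap: 0.223
```

Force follows the spring law. Another 1 mm down.

```bash
python3 -m inch '[[0,0,-0.001,0,0,0,0],[0,0,-0.001,0,0,0,0],[0,0,-0.001,0,0,0,0]]' 100
python3 - <<'E'
from workcell import robot
print(robot.get_obs())
E
```

```text
t: 8.4
ee_pos: [0.452, -0.2733, 0.0804]
ee_rot: [2.637, 1.708, 0.0]
force: [-0.2, -0.1, 5.5]
finger_gap: 0.222
{'t': 8.4, 'qpos': array([-6.13838098e-01,  1.64585037e-01,  1.58701911e+00,  1.79883987e-05,
        1.38960372e+00, -1.92433530e-01]), 'joint_velocities': array([ 0.0007104 , -0.0004018 ,  0.00139934,  0.00032138, -0.00233106,
       -0.00213657]), 'effort': array([ 9.12793656e-02, -3.78430581e+01, -3.17027378e+01,  7.48433126e-02,
       -2.43694307e-01,  3.78721199e-05]), 'ee_pos': array([ 0.45195871, -0.27332463,  0.08043836]), 'ee_rot': array([2.63662847e+00, 1.70751076e+00, 2.51225446e-04]), 'force': array([-0.19312402, -0.05170095,  5.54074135]), 'ft_torque': array([0.0214567 , 0.14472563, 0.03420088]), 'finger_gap': 0.2218560406859719}
```

```bash
python3 -m inch '[[0.0025,0.0017,0,0,0,0,0],[0.005,0.0034,0,0,0,0,0],[0.0074,0.0051,0,0,0,0,0],[0.0099,0.0068,0,0,0,0,0],[0.0124,0.0085,0,0,0,0,0],[0.0124,0.0085,0,0,0,0,0]]' 100
```

```text
t: 9.15
ee_pos: [0.4647, -0.2646, 0.0804]
ee_rot: [2.636, 1.708, 0.001]
force: [-0.4, 0.1, 4.5]
finger_gap: 0.225
```

Run:
```python
from h import *
from workcell import robot,imaging
o=robot.get_obs();print(o['t'],o['ee_pos'],o['force'])
ims=[]
for n,(x0,y0,x1,y1) in(('side',(340,170,460,260)),('top',(370,210,490,300))):
    c=imaging.get_calibration(n);p,d=imaging.snapshot(n);np.savez(n+'5.npz',p=p,d=d,**c)
    ims.append(cv2.resize(p[y0:y1,x0:x1,::-1],(400,300),interpolation=2))
p,d=imaging.snapshot('wrist');ims.append(cv2.resize(p[100:300,200:467,::-1],(400,300)))
p0=np.zeros((300,400,3),np.uint8)
cv2.imwrite('pics/m5.png',np.vstack([np.hstack(ims[:2]),np.hstack([ims[2],p0])]))
```

```text
9.15 [ 0.464674   -0.26464971  0.08043812] [-0.37235642  0.05308452  4.46750466]
```

View pics/m5.png

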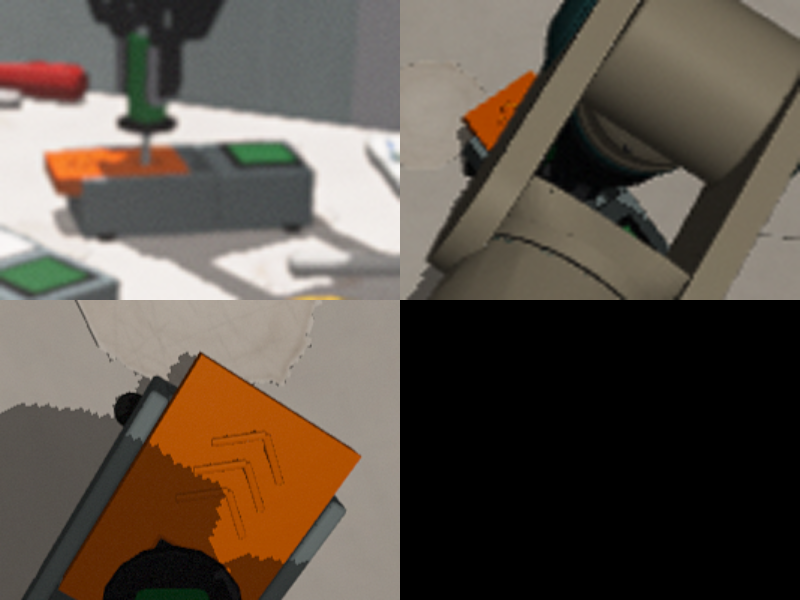

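The cover overhangs the box by roughly 10 mm, so it is released and sliding. I'll keep pushing with the button held.

```bash
python3 -m inch '[[0.0025,0.0017,0,0,0,0,0],[0.005,0.0034,0,0,0,0,0],[0.0074,0.0051,0,0,0,0,0],[0.0099,0.0068,0,0,0,0,0],[0.0124,0.0085,0,0,0,0,0],[0.0149,0.0102,0,0,0,0,0],[0.0173,0.0119,0,0,0,0,0],[0.0198,0.0136,0,0,0,0,0],[0.0198,0.0136,0,0,0,0,0]]' 100
python3 -m inch '[[0.0016,0.0011,0,0,0,0,0],[0.0033,0.0022,0,0,0,0,0],[0.0033,0.0022,0,0,0,0,0]]' 100
```

```text
t: 10.42
ee_pos: [0.4844, -0.251, 0.0804]
ee_rot: [2.636, 1.708, 0.001]
force: [1.2, -0.2, 3.7]
finger_gap: 0.223
t: 10.8
ee_pos: [0.4872, -0.2489, 0.0801]
ee_rot: [-2.636, -1.707, 0.001]
force: [-3.1, -1.3, 5.4]
finger_gap: 0.219
```

```bash
python3 -m inch '[[0.0016,0.0011,0,0,0,0,0],[0.0016,0.0011,0,0,0,0,0],[0.0016,0.0011,0,0,0,0,0]]' 100
python3 -m inch '[[0.0016,0.0011,0,0,0,0,0],[0.0016,0.0011,0,0,0,0,0],[0.0016,0.0011,0,0,0,0,0]]' 100
```

```text
t: 11.18
ee_pos: [0.4889, -0.2478, 0.0803]
ee_rot: [-2.637, -1.708, -0.0]
force: [-2.7, -0.9, 3.6]
finger_gap: 0.227
t: 11.55
ee_pos: [0.49, -0.2471, 0.0802]
ee_rot: [-2.637, -1.707, 0.003]
force: [-5.4, -2.8, 5.4]
finger_gap: 0.221
```

```bash
python3 -m inch '[[0.0016,0.0011,0,0,0,0,0],[0.0016,0.0011,0,0,0,0,0],[0.0016,0.0011,0,0,0,0,0]]' 100
python3 -m inch '[[0.0016,0.0011,0,0,0,0,0],[0.0016,0.0011,0,0,0,0,0],[0.0016,0.0011,0,0,0,0,0]]' 100
```

```text
t: 11.92
ee_pos: [0.4905, -0.2468, 0.0802]
ee_rot: [-2.637, -1.706, 0.007]
force: [-10.6, -5.5, 7.7]
finger_gap: 0.223
t: 12.3
ee_pos: [0.4913, -0.2462, 0.0801]
ee_rot: [-2.637, -1.705, 0.01]
force: [-13.2, -7.6, 8.8]
finger_gap: 0.22
```

End stop reached (15 N, pin stopped moving). Now I'll relieve the load, lift and inspect.

```bash
python3 -m inch '[[-0.003,-0.002,0,0,0,0,0],[-0.005,-0.0034,0,0,0,0,0],[-0.005,-0.0034,0.006,0,0,0,0],[-0.005,-0.0034,0.02,0,0,0,0],[-0.005,-0.0034,0.05,0,0,0,0],[-0.005,-0.0034,0.1,0,0,0,0],[-0.005,-0.0034,0.1,0,0,0,0],[-0.005,-0.0034,0.1,0,0,0,0]]' 100
python3 - <<'E'
from h import *
from workcell import robot,imaging
o=robot.get_obs();c=imaging.get_calibration('wrist');p,d=imaging.snapshot('wrist');cv2.imwrite('pics/w6.png',p[:,:,::-1]);np.savez('w6.npz',p=p,d=d,**c)
print(o['t'],o['ee_pos'],o['ee_rot'],o['finger_gap'],o['force'])
hsv=cv2.cvtColor(p,cv2.COLOR_RGB2HSV);H,Sa,V=cv2.split(hsv)
g=(H>3)&(H<18)&(Sa>150)&(V>60);g,ce,s=blob(g,(200,60,460,290))
cn=max(cv2.findContours(g.astype(np.uint8),0,2)[0],key=cv2.contourArea);q=cv2.approxPolyDP(cv2.convexHull(cn),4,True)[:,0];print(q.tolist(),onz(c,q,.04).round(4).tolist())
E
```

```text
t: 13.3
ee_pos: [0.4885, -0.2476, 0.1798]
ee_rot: [-2.636, -1.708, 0.001]
force: [-0.0, 0.7, -1.4]
finger_gap: 0.224
13.3 [ 0.4885069  -0.24759759  0.17983269] [-2.63581651e+00 -1.70753177e+00  5.74719066e-04] 0.2236252793187907 [-0.02109758  0.66234421 -1.41801872]
[[323, 131], [394, 176], [333, 267], [307, 264], [260, 237]] [[0.5202, -0.1925, 0.04], [0.5516, -0.2386, 0.04], [0.4885, -0.282, 0.04], [0.4725, -0.2723, 0.04], [0.4509, -0.2403, 0.04]]
```

View pics/w6.png

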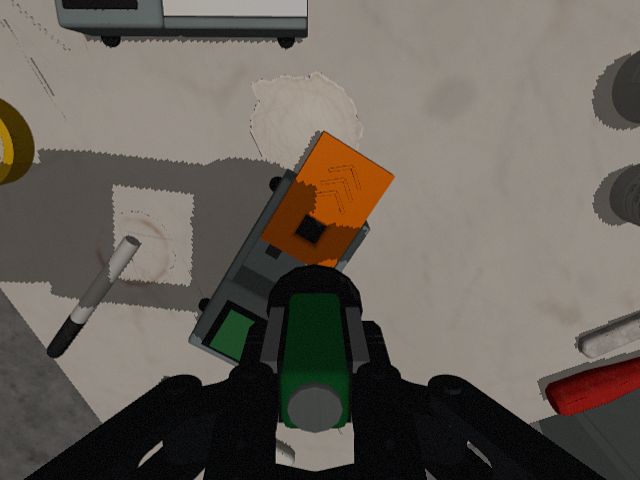

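The cover has moved about 39–40 mm in all its corners (recess now at (311,229)), and the battery bay is exposed. I'm carrying the tool back to the stand.

```bash
python3 -m inch '[[-0.001,0.03,0,0,0,0,0],[-0.003,0.08,0,0,0,0,0],[-0.005,0.13,0,0,0,0,0],[-0.007,0.18,0,0,0,0,0],[-0.008,0.23,0,0,0,0,0],[-0.01,0.28,0,0,0,0,0],[-0.011,0.33,0,0,0,0,0],[-0.013,0.38,0,0,0,0,0],[-0.014,0.43,0,0,0,0,0],[-0.0155,0.487,0,0,0,0,0],[-0.0155,0.487,0,0,0,0,0],[-0.0155,0.487,0,0,0,0,0]]' 100
python3 -m inch '[[0,0,0,0,0,0,0],[0,0,0,0,0,0,0]]'
python3 - <<'E'
from h import *
from workcell import robot,imaging
o=robot.get_obs();print(o['t'],o['ee_pos'],o['ee_rot'],o['force'])
c=imaging.get_calibration('wrist');p,d=imaging.snapshot('wrist');a=cv2.resize(p[140:440,160:480,::-1],(400,375));np.savez('w7.npz',p=p,d=d,**c)
c=imaging.get_calibration('side');p,d=imaging.snapshot('side');b=cv2.resize(p[190:340,150:310,::-1],(400,375));np.savez('s7.npz',p=p,d=d,**c)
cv2.imwrite('pics/m7.png',np.hstack([a,b]))
E
```

```text
t: 14.85
ee_pos: [0.4727, 0.2386, 0.179]
ee_rot: [-2.637, -1.708, 0.004]
force: [-0.2, -0.4, -0.3]
finger_gap: 0.219
t: 15.1
ee_pos: [0.4735, 0.238, 0.1803]
ee_rot: [2.638, 1.705, -0.0]
force: [-0.4, 0.0, -0.1]
finger_gap: 0.22
15.1 [0.47347372 0.23802041 0.18029578] [ 2.63822844e+00  1.70540692e+00 -1.35957042e-04] [-0.4491485   0.00539897 -0.08520175]
```

View pics/m7.png

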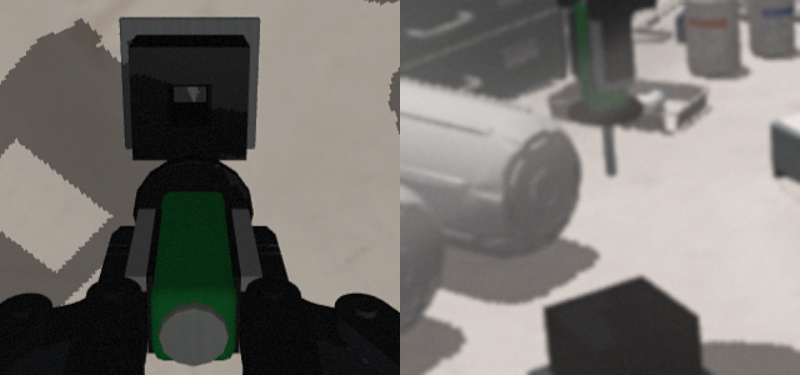

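The bore and the tool axis line up in the wrist view (both near column 191 of the crop), and the pin is vertical in the side view. Lowering.

```bash
python3 -m inch '[[-0.001,0.0015,-0.03,0,0,0,0],[-0.001,0.0015,-0.06,0,0,0,0],[-0.001,0.0015,-0.085,0,0,0,0],[-0.001,0.0015,-0.1,0,0,0,0],[-0.001,0.0015,-0.11,0,0,0,0],[-0.001,0.0015,-0.112,0,0,0,0],[-0.001,0.0015,-0.112,0,0,0,0]]' 100
python3 -m inch '[[0,0,-0.001,0,0,0,0],[0,0,-0.002,0,0,0,0],[0,0,-0.002,0,0,0,0]]'
```

```text
t: 16.08
ee_pos: [0.4727, 0.2407, 0.0691]
ee_rot: [2.637, 1.708, 0.002]
force: [0.6, -0.4, -1.1]
finger_gap: 0.225
t: 16.45
ee_pos: [0.4723, 0.2405, 0.0664]
ee_rot: [2.637, 1.708, 0.0]
force: [-0.3, -0.4, -0.5]
finger_gap: 0.225
```

```bash
python3 -m inch '[[0,0,-0.001,0,0,0,0],[0,0,-0.002,0,0,0,0],[0,0,-0.002,0,0,0,0]]'
```

```text
t: 16.82
ee_pos: [0.4723, 0.2405, 0.0643]
ee_rot: [2.637, 1.708, 0.0]
force: [0.5, 0.3, 1.0]
finger_gap: 0.22
```

```bash
python3 -m inch '[[0,0,-0.001,0,0,0,0],[0,0,-0.001,0,0,0,0],[0,0,-0.001,0,0,0,0]]'
```

```text
t: 17.2
ee_pos: [0.4723, 0.2405, 0.0643]
ee_rot: [2.637, 1.708, 0.0]
force: [-3.0, -1.2, 5.8]
finger_gap: 0.223
```

The guard rests on the block (5.8 N at z 0.064, the same height as at the grasp). Releasing and retreating straight up.

```bash
python3 -m inch '[[0,0,0,0,0,0,0.35],[0,0,0,0,0,0,0.6],[0,0,0,0,0,0,1],[0,0,0,0,0,0,1],[0,0,0,0,0,0,1],[0,0,0,0,0,0,1]]'
python3 -m inch '[[0,0,0.03,0,0,0,1],[0,0,0.07,0,0,0,1],[0,0,0.12,0,0,0,1],[0,0,0.18,0,0,0,1],[0,0,0.18,0,0,0,1],[0,0,0.18,0,0,0,1]]'
python3 - <<'E'
from h import *
from workcell import robot,imaging
o=robot.get_obs();print(o['t'],o['ee_pos'],o['force'],o['finger_gap'])
for n in('wrist','side','top'):
    c=imaging.get_calibration(n);p,d=imaging.snapshot(n);np.savez(n+'8.npz',p=p,d=d,**c);cv2.imwrite(f'pics/{n}8.png',p[:,:,::-1])
c=load('top8.npz');hsv=cv2.cvtColor(c['p'],cv2.COLOR_RGB2HSV);H,Sa,V=cv2.split(hsv)
m,ce,s=blob((H>5)&(H<18)&(Sa>180)&(V>120),(340,160,480,320));r=cv2.minAreaRect(np.argwhere(m)[:,::-1].astype(np.float32));x=onz(c,r[0],.04)[0];print('cover',x,r,np.linalg.norm(x-[0.46722,-.26174,.04]))
E
```

```text
t: 17.95
ee_pos: [0.4723, 0.2405, 0.0633]
ee_rot: [2.637, 1.708, 0.0]
force: [-0.0, -0.1, -0.3]
finger_gap: 0.997
t: 18.7
ee_pos: [0.4721, 0.2404, 0.2427]
ee_rot: [-2.637, -1.708, 0.001]
force: [-0.0, 0.1, -0.6]
finger_gap: 0.998
18.7 [0.47211524 0.24044186 0.24265672] [-0.02627378  0.06788328 -0.62973754] 0.998268845466619
cover [ 0.49893041 -0.23995115  0.04      ] ((403.7397155761719, 244.5274200439453), (38.53165817260742, 23.956497192382812), 54.24611282348633) 0.03847471879672048
```

View pics/side8.png

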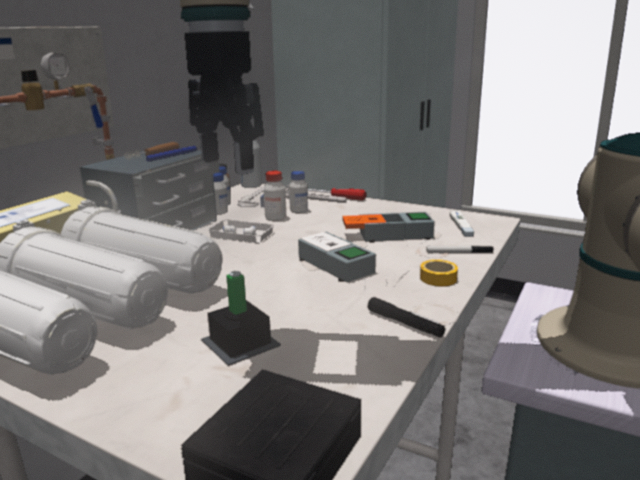

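View pics/top8.png

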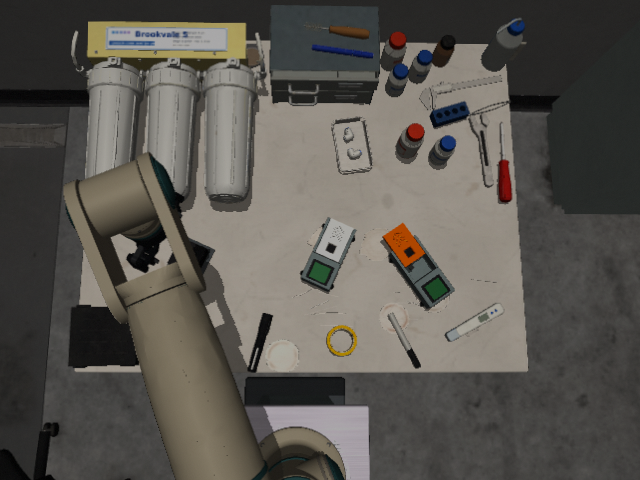

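View pics/wrist8.png

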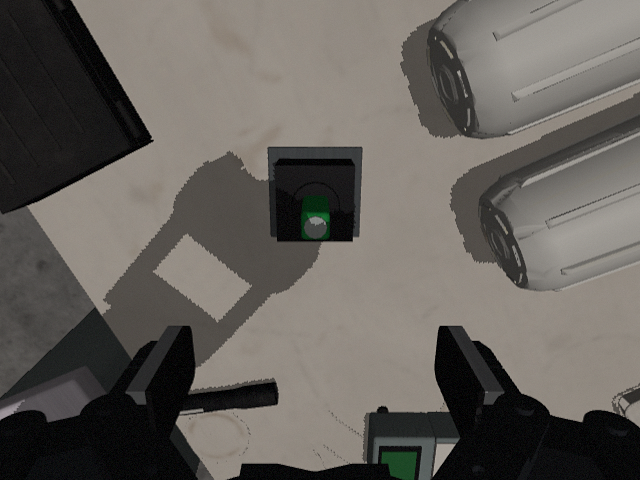

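Run:
```python
from h import *
def cen(c,roi):
    H,Sa,V=cv2.split(cv2.cvtColor(c['p'],cv2.COLOR_RGB2HSV))
    out=[]
    for th in(120,100,80):
        m,ce,s=blob((H>3)&(H<20)&(Sa>150)&(V>th),roi)
        cn=max(cv2.findContours(m.astype(np.uint8),0,2)[0],key=cv2.contourArea);M=cv2.moments(cv2.convexHull(cn))
        out.append(onz(c,(M['m10']/M['m00'],M['m01']/M['m00']),.04)[0])
    return np.array(out)
a=cen(load('top0.npz'),(340,160,480,320));b=cen(load('top8.npz'),(340,160,480,320))
print(a[:,:2],b[:,:2],np.linalg.norm(a-b,axis=1))
# template shift of chevrons (pure image shift)
A=load('top0.npz')['p'];B=load('top8.npz')['p']
A4=cv2.resize(A[225:300,380:450],None,fx=8,fy=8,interpolation=cv2.INTER_CUBIC);B4=cv2.resize(B[205:305,365:460],None,fx=8,fy=8,interpolation=cv2.INTER_CUBIC)
t=A4[(258-225)*8:(274-225)*8,(412-380)*8:(428-380)*8] # recess patch
r=cv2.matchTemplate(B4,t,cv2.TM_CCOEFF_NORMED);_,v,_,l=cv2.minMaxLoc(r);
sh=np.array([l[0]/8+365-412,l[1]/8+205-258]);print('recess shift px',sh,v)
c=load('top0.npz');p=np.array([420,266.4]);print(np.linalg.norm(onz(c,p+sh,.04)-onz(c,p,.04)))
im=cv2.resize(B[215:310,370:460,::-1],None,fx=6,fy=6,interpolation=2);cv2.imwrite('pics/z8.png',im)
```

```text
[[ 0.46710998 -0.26166377]
 [ 0.46740439 -0.26201222]
 [ 0.46656548 -0.26210731]] [[ 0.49918985 -0.23999222]
 [ 0.49886349 -0.2398916 ]
 [ 0.49886581 -0.23992694]] [0.038714   0.03845773 0.03918265]
recess shift px [-10.375 -14.25 ] 0.9936349391937256
0.038814629041962444
```

View pics/z8.png

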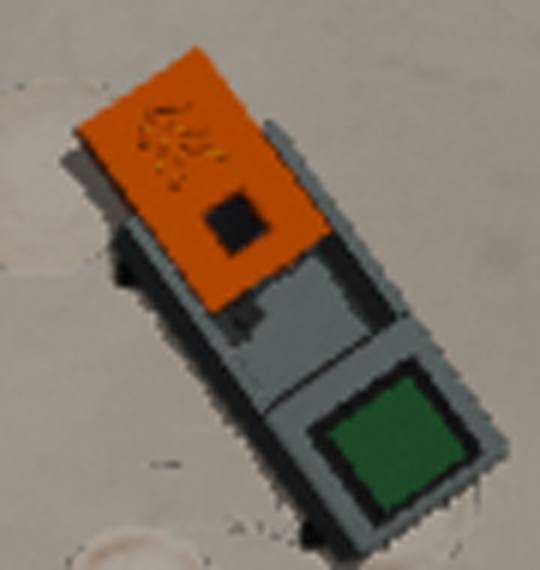

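Final pictures: the tool stands upright in the stand (side view handle at (236,292), wrist view spot at (315,226)). The white logger looks unchanged at (328,252), and the orange cover is open by about 39–39.5 mm. The gripper is clear, so I'm handing in.

Run:
```python
from h import *
A=load('top0.npz')['p'];B=load('top8.npz')['p'];print('white logger diff',np.abs(A[210:295,295:362].astype(int)-B[210:295,295:362]).mean())
from workcell import job,robot
print(robot.get_obs()['t']);print(job.finish_job())
```

```text
white logger diff 6.765700907228563
18.85
the job is handed in; nothing more can be done
None
```

Run:
```python
from h import *
A=load('top0.npz')['p'].astype(int);B=load('top8.npz')['p'].astype(int)
print('background diff',np.abs(A[60:110,450:480]-B[60:110,450:480]).mean(),np.abs(A[180:205,280:360]-B[180:205,280:360]).mean(),np.abs(A[120:170,335:370]-B[120:170,335:370]).mean())
for c in(A,B):
    m,ce,s=blob((c.min(2)>185),(310,210,362,270));print(ce,s)
```

```text
background diff 6.871333333333333 7.489833333333333 7.016190476190476Traceback (most recent call last):
  File "<stdin>", line 5, in <module>
  File "h.py", line 21, in blob
    n,l,s,ce=cv2.connectedComponentsWithStats(m); i=1+np.argmax(s[1:,4]); return l==i,ce[i],s[i]
                                                      ~~~~~~~~~^^^^^^^^^
    return _wrapfunc(a, 'argmax', axis=axis, out=out, **kwds)
    return bound(*args, **kwds)
ValueError: attempt to get argmax of an empty sequence
```

I took the pin tool from its stand, held the orange cover's button down with it (5.5 N) and pushed the cover open to its end stop. I then put the tool back in the stand, backed off with the gripper open, and handed the job in at 18.85 s.

- **Orange cover:** while pushing, the force climbed to about 15 N and the pin all but stopped, which I took as the end stop. Afterwards the wrist view gave about 39.3 mm of travel. The top view gave 38.5–39.2 mm, though it reads known lengths about 1–2 % short. Either it is fully open or it slipped back by up to about 1 mm when I eased the pin off; I did not push it again.
- **Pin tool:** the side and wrist views show it upright in the stand. The guard touched the block at the same height (0.064 m) as when I first gripped it.
- **White logger:** it looks shut and unchanged. The difference between the before and after pictures there (6.8) matches the noise on plain background (6.9–7.5). A second check, a mask of the white cover run after hand-in, failed because its threshold found nothing.

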